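# Tuck the flashing under the lapped shingle of a roof-joint test panel

## Robot

A 6-joint arm with a two-finger parallel gripper is mounted at the origin on a cart in front of the work surface, level with it; the furniture and walls round the work are solid. World frame = base frame: x ahead of the robot, y to its left, z up, the work surface at z = 0. Lengths are in mm, angles in rad, forces in N, time in s.
With the tool pointing down it reaches from about 350 to 875 mm from the base axis. Payload 4.2 kg.
Tool frame: the origin (TCP) lies on the mounting face of the last link; the fingertips stand 173 mm ahead of it and the grasp point (between the pads) lies 155 mm ahead of it; z points along the fingers, y is the direction in which the jaws open and shut (so a half turn about z gives the same grasp; the last joint's range is limited). The gripper opens to 85 mm and grips with 20 to 120 N. Pads are 22 mm wide; open, the fingers measure 114 mm over their backs; the gripper's body (76 mm by 85 mm) begins 54 mm behind the grasp point. The pads swing forward as they close: fully open they stand 13 mm farther back than shut.
Start: joints at [1.401, 0.385, 0.008, 0, -1.194, -0.259], TCP at [259.829, 568.409, 404.712] pointing down, gripper open.
Joint ranges: [-3.14, 3.14], [-1.21, 2.06], [-1.07, 1.41], [-3.16, 2.05], [-2.99, -0.16], [-3.1, 3.1]. Speed limits (rad/s): [2.79, 2.79, 3.14, 3.14, 3.14, 3.14].

## Interface

Orientations are given as a 3x3 rotation matrix whose columns are the frame's x, y, z axes.
In Python, from workcell import state, cams, r gives the robot as it stands.
- The arm moves only by the tool step_arm, never from a script. Its argument "steps" is a list of rows, each an object of numbers: "tx", "ty", "tz": the shift along the tool's x, y, z in m; "wx", "wy", "wz": the turn, a rotation vector about the tool's x, y, z in degrees; "jaw": the opening, from 0 (shut) to 1 (fully open). In form: [{"tx": .., "ty": .., "tz": .., "wx": .., "wy": .., "wz": .., "jaw": ..}, ...]. A call has 1 to 12 rows; each row shifts and turns the commanded pose from where the row before left it, along the tool's axes as they then stand; what a row does not reach is not made up. A row lasts 1/8 s, in which the tool goes at most 62.5 mm and 10.7 degrees, less where a joint would pass 70% of its speed; a pose out of reach is approached as far as the arm can. A call with a gripper value outside its range is refused whole. The fingers move at their own pace and stop on an object; "grip_force" is the grip in N (left out, the last holds). Time passes only in rows, so rows that do not move let the fingers close. It gives the time, the measured TCP pose, the force and the opening at its end, in the units of the state.
- state(): the state, without advancing time (a new reading comes with each control period).
- cams.get_image(name): name is "side" or "top"; returns the picture (420x560x3 uint8, red, green, blue); there is no depth.
- cams.camera_model(name): a dict with "K" (3x3 intrinsics, pixels), "world_to_cam" (4x4, takes a point from world to camera coordinates). Camera axes: x right, y down, z forward; pixel columns grow to the right and rows downward; lengths in mm; the calibration is good to about 2 mm. A picture is of the moment at which its call begins. camera_model takes no time and is no camera call.
- r.sign_off(): hands the job in, once; it reports no verdict.
The state is a dict: "time": time; "q": joint angles; "qvel": joint speeds; "tau": joint torques, N m; "ee_pos": TCP position; "tool_rot": TCP orientation; "wrist_force": force on the tool from outside, world axes, zero at the start; "moment": the same for the moment, N m; "grip_width": finger opening in mm.
Only numpy, scipy, OpenCV 4.12 (cv2) and the standard library are available. Lean on these libraries where they do the work, as an engineer would, in place of code of your own. Each camera call takes 0.05 s, during which the arm holds its last target.

## Task

Take the longer of the two aluminium flashing profiles by its upstand and tuck its flat front edge under the loose lip of the shingle on the roof-joint test panel, square to the shingle and fully home against the wooden batten below it, without lifting the shingle. Then press the flashing firmly flat on the plywood deck (some 10 N of push) and finish while still gripping and pressing it like that; do not let go. Leave the shorter profile where it lies.

Things in the scene. Friction and masses are not known exactly. Their poses are not given: they have to be found in the camera images.
- flashing_long: The longer aluminium L profile, loose, about 160 g, upstand up. Flange 95 mm deep (x), 100 mm wide (y), 4 mm thick. Along its back edge an upstand, 9 mm thick (x), middle plane at x = -43 mm, top 44 mm above the underside: grip it across its 9 mm from above. Origin: centre of the flange's underside; x points to the free front edge that goes under the shingle, z up.
- flashing_short: The other L profile, the same in everything but only 60 mm wide (y); not to be used. Origin and axes likewise. Both profiles lie to the robot's left; between them and the panel on the right stands a tall hardness tester, its front about 0.53 m ahead of the robot's base axis (y 0.05 to 0.25 m): carry the profile past its front, with the arm drawn in.
- flashing_long_edge (a point): Middle of the lower front edge of the longer profile, 47.5 mm ahead (x) of its origin, at the height of the underside.
- panel: Test panel, fixed on the bench: plywood deck 220 (x) by 190 (y) mm, 18 mm thick. Origin: centre of its underside; x points from the open front, where the flashing enters, to the clamp bar at the back; z up. Shingle lip at x = 0. Stop batten below the shingle: front face at x = +30 mm, 104 mm wide, 8 mm high. Slot below the shingle: 9 mm high, 124 mm wide.
- deck: The panel's plywood deck, same origin and axes as the panel; its top is 18 mm above the origin. On it two wooden packers 9 mm high carry the shingle's sides: inner faces at y = -62 and +62 mm, front ends at x = +5 mm. 110 mm of bare deck lie in front of the lip.
- lip (a point): Middle of the lower front edge of the shingle, 27 mm above the bench, 9 mm above the deck.
- stop (a point): Foot of the batten's front face, middle, on the deck's top: where the flashing's front edge must come to.
- shingle (a joint): Lift of the fibre-cement shingle (98 mm by 150 mm, 5 mm thick, 150 g) about its back edge, rad: 0 lying on the packers, growing as the lip rises (0.04 is a lip 4 mm up). It lies by its own weight only, no spring, and the least push from below lifts it.

How it is judged (in metres and radians):
On the way:
1. the front edge of the longer flashing is 5 mm or more under the lip, between deck and shingle (x of flashing_long_edge in the frame of panel above 0.005 m and z of flashing_long_edge in the frame of panel between 0.015 and 0.025 m and y of flashing_long_edge in the frame of panel between -0.03 and 0.03 m), for 0.1 s.
At the end, for the whole second after the job is handed in: Longer flashing: front edge within 5 mm of the batten, within 15 mm of the middle, square within 0.08 rad, flat (edge under 2.5 mm above the deck, tilt under 0.03 rad); shingle down (under 0.02 rad); fingers still hold the flashing and it bears on the deck with over 6 N (x of flashing_long_edge in the frame of panel between 0.025 and 0.034 m and y of flashing_long_edge in the frame of panel between -0.015 and 0.015 m and z of flashing_long_edge in the frame of panel between 0.015 and 0.0205 m and angle between the x axis of flashing_long and the x axis of panel, either way round below 0.08 rad and angle between flashing_long's own z axis and vertical below 0.03 rad and value of joint shingle below 0.02 rad and contact force between flashing_long and deck above 6 N and contact force between the fingers and flashing_long above 3 N); the arm keeps its last pose, push and grip.
It fails at once if the shingle's lip is lifted more than 4 mm (value of joint shingle above 0.04 rad).
It fails at once if the shorter flashing is moved more than 25 mm (distance of flashing_short from where it was at the start of the episode above 0.025 m).
It also fails if it takes over 45 s, if anything falls off the work surface, if the arm or the gripper's body presses on something with over 40 N, if the wrist force passes 120 N, or if a joint passes its speed limit or range.

## Working session

There is one attempt and no reset: what is moved stays moved. The work goes in short steps, Python scripts to look and compute and a tool call to move; the robot and the scene stay as the last step left them, time stands still between calls to the robot, and variables do not carry over. Pictures are saved under pics/ and viewed, and the job is handed in when it is done.

Besides the shell and the picture viewer there is one more tool, called after ">>>" as a command line: name --argument value ..., lists and objects as JSON in quotes. step_arm: Moves the arm, as the interface text tells. Its arguments: {"type":"object","properties":{"steps":{"type":"array","items":{"type":"object","properties":{"tx":{"type":"number"},"ty":{"type":"number"},"tz":{"type":"number"},"wx":{"type":"number"},"wy":{"type":"number"},"wz":{"type":"number"},"jaw":{"type":"number"}}}},"grip_force":{"type":"number"}},"required":["steps"]}

```bash
mkdir -p pics; python3 - <<'E'
from workcell import state, cams, r
import cv2,numpy as np
for n in("side","top"):
    im=cams.get_image(n); cv2.imwrite(f"pics/{n}0.png",im[:,:,::-1])
    m=cams.camera_model(n); np.set_printoptions(precision=4,suppress=True); print(n,m["K"],m["world_to_cam"])
print(state())
E
```

```text
side [[405.4783   0.     273.2991]
 [  0.     405.4783 202.6061]
 [  0.       0.       1.    ]] [[   0.873    -0.4877    0.0057 -478.7004]
 [  -0.2778   -0.5068   -0.8161  294.2813]
 [   0.4009    0.7108   -0.5779  750.5334]
 [   0.        0.        0.        1.    ]]
top [[493.3084   0.     286.5487]
 [  0.     493.3084 209.2291]
 [  0.       0.       1.    ]] [[  -0.0011   -1.        0.004   121.3314]
 [  -0.9979    0.0008   -0.0646  637.0981]
 [   0.0646   -0.004    -0.9979 1267.8329]
 [   0.        0.        0.        1.    ]]
{'time': 0.1, 'q': array([ 1.4006,  0.3855,  0.0068, -0.0004, -1.194 , -0.2586]), 'qvel': array([ 0.0019, -0.0023,  0.0016,  0.0013, -0.0001, -0.0016]), 'tau': array([ -0.0004, -39.3318,  18.8932,   4.1979,  -0.0026,   0.    ]), 'ee_pos': array([259.7593, 568.2748, 403.7373]), 'tool_rot': array([[ 0.9094, -0.4159, -0.0007],
       [-0.4159, -0.9094, -0.0018],
       [ 0.0001,  0.0019, -1.    ]]), 'wrist_force': array([ 0.532 , -0.3705, -0.4278]), 'moment': array([-0.036 ,  0.0084, -0.0236]), 'grip_width': 85.533922333866}
```

View pics/top0.png

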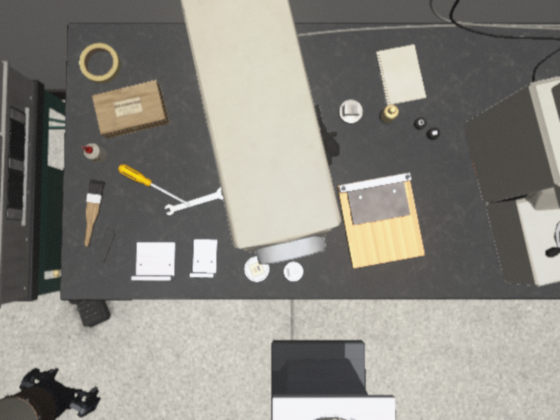

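View pics/side0.png

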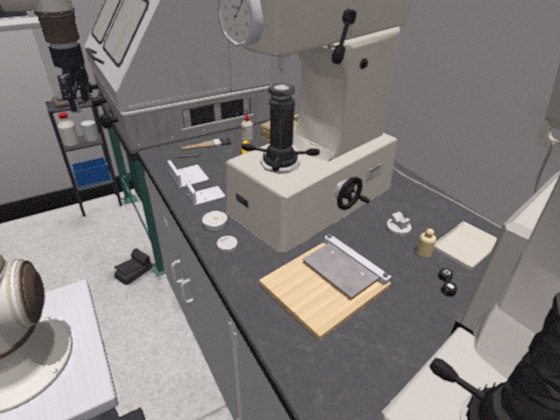

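The top view shows the long profile near (155,260) with its upstand at row 278. The short one is near (205,255), and the panel is near (382,220) with the shingle at its far end. I'll zoom in and mask next.

```bash
cat > h.py <<'E'
import numpy as np,cv2
from workcell import state,cams,r
np.set_printoptions(precision=2,suppress=True)
M={n:cams.camera_model(n) for n in("side","top")}
def ray(n,uv,z):
    T=M[n]["world_to_cam"];R=T[:3,:3];c=-R.T@T[:3,3]
    d=R.T@np.linalg.inv(M[n]["K"])@np.array([uv[0],uv[1],1.]); return c+d*(z-c[2])/d[2]
def proj(n,p):
    T=M[n]["world_to_cam"];q=M[n]["K"]@(T[:3,:3]@np.array(p,float)+T[:3,3]);return q[:2]/q[2]
def grab(n,name):
    im=np.ascontiguousarray(cams.get_image(n)[:,:,::-1]);cv2.imwrite(f"pics/{name}.png",im);return im
def crop(im,x,y,w,h,k,name):
    cv2.imwrite(f"pics/{name}.png",cv2.resize(im[y:y+h,x:x+w],None,fx=k,fy=k,interpolation=cv2.INTER_NEAREST))
E
python3 - <<'E'
from h import *
t=cv2.imread("pics/top0.png");s=cv2.imread("pics/side0.png")
a=cv2.resize(t[230:290,120:230],None,fx=7,fy=7,interpolation=cv2.INTER_NEAREST);cv2.imwrite("pics/ct1.png",a)
crop(t,330,165,100,110,5,"ct2"); crop(s,155,150,80,60,8,"cs1"); crop(s,250,220,150,120,5,"cs2")
hsv=cv2.cvtColor(t,cv2.COLOR_BGR2HSV)
def comps(mask,box):
    m=np.zeros_like(mask);x,y,w,h=box;m[y:y+h,x:x+w]=mask[y:y+h,x:x+w]
    cs,_=cv2.findContours(m,cv2.RETR_EXTERNAL,cv2.CHAIN_APPROX_NONE)
    for c in cs:
        if cv2.contourArea(c)>15: print(cv2.contourArea(c),cv2.boundingRect(c),cv2.minAreaRect(c),cv2.boxPoints(cv2.minAreaRect(c)).tolist())
print("white");comps(((hsv[...,2]>150)&(hsv[...,1]<60)).astype(np.uint8),(120,230,110,58))
print("wood");comps(((hsv[...,0]>10)&(hsv[...,0]<28)&(hsv[...,1]>90)&(hsv[...,2]>120)).astype(np.uint8),(330,165,110,110))
print("bar");comps(((hsv[...,2]>160)&(hsv[...,1]<50)).astype(np.uint8),(336,165,90,40))
print("shingle");comps(((hsv[...,2]>60)&(hsv[...,2]<150)&(hsv[...,1]<60)).astype(np.uint8),(340,175,80,60))
E
```

```text
white
1426.5 (131, 242, 44, 39) ((152.5, 261.0), (38.0, 43.0), 90.0) [[131.0, 242.0], [174.0, 242.0], [174.0, 280.0], [131.0, 280.0]]
863.0 (189, 239, 29, 39) ((203.03765869140625, 257.9828796386719), (26.79644203186035, 38.825233459472656), 2.12109637260437) [[188.9301300048828, 276.8863220214844], [190.3671112060547, 238.08766174316406], [217.1451873779297, 239.07943725585938], [215.7082061767578, 277.87811279296875]]
wood
22.0 (396, 250, 7, 10) ((399.0, 254.5), (6.0, 9.0), 0.0) [[396.0, 259.0], [396.0, 250.0], [402.0, 250.0], [402.0, 259.0]]
46.0 (391, 224, 8, 25) ((394.6070251464844, 236.0524139404297), (24.053796768188477, 4.757893085479736), 82.40535736083984) [[390.659423828125, 224.44541931152344], [395.3756103515625, 223.8166046142578], [398.55462646484375, 247.65940856933594], [393.83843994140625, 248.28822326660156]]
59.5 (370, 222, 14, 41) ((376.28851318359375, 242.44229125976562), (40.98827362060547, 5.4912519454956055), 78.69007110595703) [[369.57696533203125, 222.8845977783203], [374.96160888671875, 221.8076629638672], [383.00006103515625, 262.0], [377.61541748046875, 263.076904296875]]
224.0 (406, 181, 18, 75) ((414.6242370605469, 218.0578155517578), (75.26831817626953, 6.538459300994873), 81.25383758544922) [[405.6705017089844, 181.3583984375], [412.1329040527344, 180.36416625976562], [423.5779724121094, 254.75723266601562], [417.1155700683594, 255.75146484375]]
bar
1365.5 (339, 173, 72, 32) ((374.5, 188.5), (31.0, 71.0), 90.0) [[339.0, 173.0], [410.0, 173.0], [410.0, 204.0], [339.0, 204.0]]
shingle
61.5 (340, 205, 6, 30) ((342.5, 219.5), (5.0, 29.0), 0.0) [[340.0, 234.0], [340.0, 205.0], [345.0, 205.0], [345.0, 234.0]]
210.5 (410, 175, 10, 49) ((414.5, 199.0), (48.0, 9.0), 90.0) [[410.0, 175.0], [419.0, 175.0], [419.0, 223.0], [410.0, 223.0]]
212.5 (340, 175, 53, 10) ((366.0, 179.5), (9.0, 52.0), 90.0) [[340.0, 175.0], [392.0, 175.0], [392.0, 184.0], [340.0, 184.0]]
```

View pics/ct1.png

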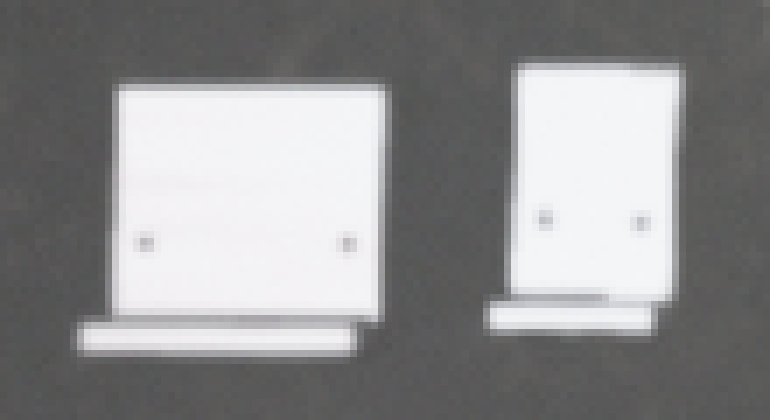

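View pics/ct2.png

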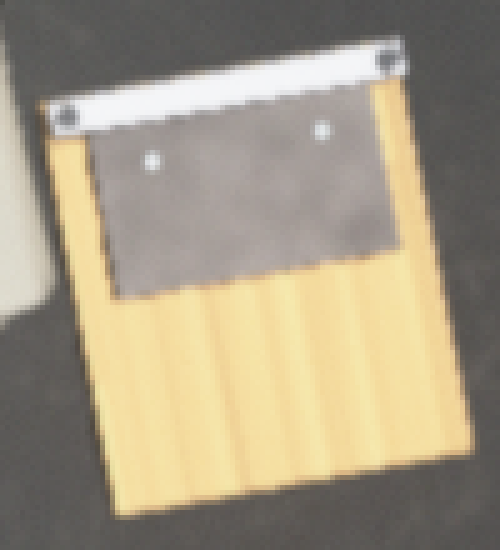

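View pics/cs1.png

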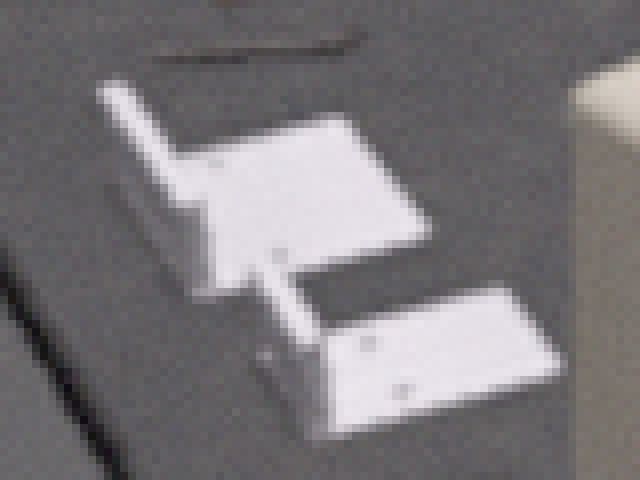

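View pics/cs2.png

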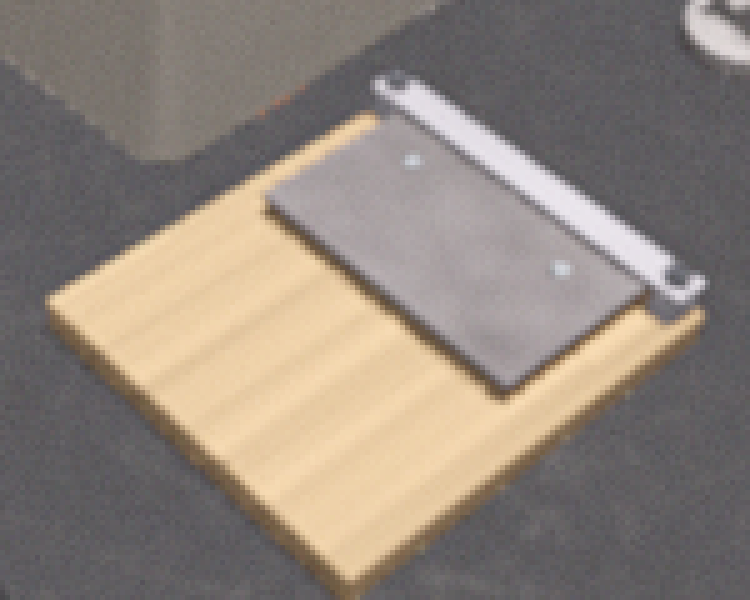

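```bash
cat > seg.py <<'E'
from h import *
def big(mask,box,amin=40):
    m=np.zeros(mask.shape,np.uint8);x,y,w,h=box;m[y:y+h,x:x+w]=mask[y:y+h,x:x+w]
    cs,_=cv2.findContours(m,cv2.RETR_EXTERNAL,cv2.CHAIN_APPROX_NONE)
    return [c for c in sorted(cs,key=cv2.contourArea,reverse=True) if cv2.contourArea(c)>amin]
def quad(c):
    p,_=cv2.minEnclosingTriangle(c),0
    h=cv2.convexHull(c); return cv2.approxPolyN(h,4).reshape(-1,2) if hasattr(cv2,"approxPolyN") else None
E
python3 - <<'E'
from seg import *
t=cv2.imread("pics/top0.png");s=cv2.imread("pics/side0.png")
def up(im,k=4): return cv2.resize(im,None,fx=k,fy=k,interpolation=cv2.INTER_CUBIC)
def un(p,k=4): return (np.array(p,float)+.5)/k-.5
T=up(t);H=cv2.cvtColor(T,cv2.COLOR_BGR2HSV)
g=cv2.cvtColor(T,cv2.COLOR_BGR2GRAY)
print("TOP profiles, thr 160; split flange/upstand with rows")
for nm,bx in(("longflange",(120,235,60,39)),("longup",(120,276,60,12)),("shortflange",(186,230,40,42)),("shortup",(186,273,40,10))):
    z=4 if "flange" in nm else 44
    for c in big(g>165,[4*v for v in bx])[:1]:
        q=un(quad(c)); W=np.array([ray("top",p,z) for p in q])
        print(nm,q.tolist());print(W[:,:2], [round(np.linalg.norm(W[i]-W[(i+1)%4]),1) for i in range(4)])
print("panel")
m=((H[...,1]>75)&(H[...,2]>90)&(H[...,0]<30)).astype(np.uint8)
for c in big(m,[4*v for v in(334,165,100,110)])[:1]:
    q=un(quad(c));W=np.array([ray("top",p,18) for p in q]);print(q.tolist());print(W[:,:2],[round(np.linalg.norm(W[i]-W[(i+1)%4]),1) for i in range(4)])
for b in [v for v in (m,)]:
    cv2.imwrite("pics/mw.png",b[4*160:4*275,4*330:4*430]*255)
print("side wood top")
S=up(s);HS=cv2.cvtColor(S,cv2.COLOR_BGR2HSV)
m=((HS[...,1]>60)&(HS[...,2]>175)&(HS[...,0]<30)).astype(np.uint8)
cv2.imwrite("pics/mws.png",m[4*220:4*340,4*250:4*400]*255)
for c in big(m,[4*v for v in(250,220,150,120)])[:1]:
    q=un(quad(c));W=np.array([ray("side",p,18) for p in q]);print(q.tolist());print(W[:,:2],[round(np.linalg.norm(W[i]-W[(i+1)%4]),1) for i in range(4)])
E
```

```text
TOP profiles, thr 160; split flange/upstand with rows
longflange [[174.875, 241.875], [173.875, 273.375], [135.125, 273.375], [136.375, 241.875]]
[[552.44 414.56]
 [470.09 416.06]
 [470.22 517.47]
 [552.55 515.73]] [np.float64(82.4), np.float64(101.4), np.float64(82.3), np.float64(101.2)]
longup [[170.125, 275.625], [170.125, 279.875], [131.125, 279.875], [131.125, 275.625]]
[[467.01 416.58]
 [456.29 416.43]
 [456.43 515.27]
 [467.14 515.47]] [np.float64(10.7), np.float64(98.8), np.float64(10.7), np.float64(98.9)]
shortflange [[216.875, 238.875], [215.875, 271.375], [192.125, 271.375], [193.375, 238.875]]
[[560.2  304.19]
 [475.15 306.12]
 [475.24 368.34]
 [560.27 366.01]] [np.float64(85.1), np.float64(62.2), np.float64(85.1), np.float64(61.8)]
shortup [[214.375, 272.625], [212.375, 276.875], [189.375, 276.875], [189.375, 272.625]]
[[474.43 304.37]
 [463.71 309.36]
 [463.79 367.71]
 [474.51 367.84]] [np.float64(11.8), np.float64(58.4), np.float64(10.7), np.float64(63.5)]
panel
[[425.125, 255.125], [351.875, 268.625], [337.375, 190.625], [409.875, 180.125]]
[[ 517.34 -239.91]
 [ 482.64  -48.78]
 [ 686.17  -12.68]
 [ 713.77 -203.56]] [np.float64(194.3), np.float64(206.7), np.float64(192.9), np.float64(199.8)]
side wood top
[[391.125, 282.625], [319.625, 336.375], [258.125, 279.625], [322.625, 241.875]]
[[ 734.5  -198.81]
 [ 516.98 -238.21]
 [ 482.16  -49.34]
 [ 680.68  -13.25]] [np.float64(221.1), np.float64(192.1), np.float64(201.8), np.float64(193.2)]
```

View pics/mw.png

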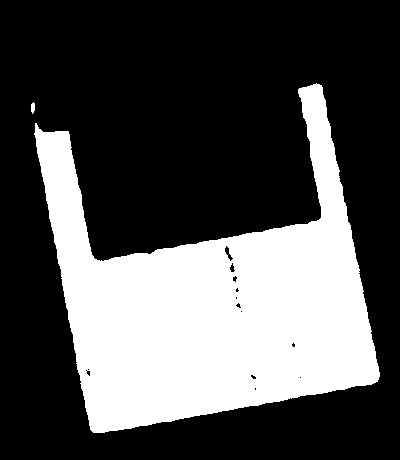

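View pics/mws.png

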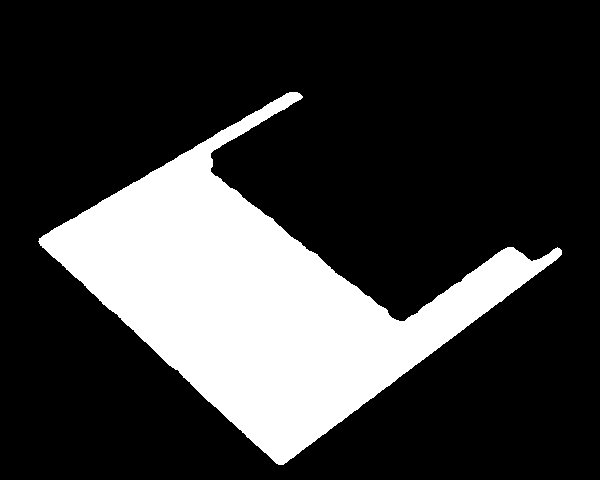

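Top and side views agree on the deck's front corners within 2 mm. Next I'll refine the long profile's yaw and pose, and the lip line, with line fits.

```bash
cat > edge.py <<'E'
from h import *
def edge(gray,p,q,n=40,half=3):
    """subpixel step edge points along segment p->q (gradient centroid across), fitted line; returns the two ends on line"""
    p,q=np.array(p,float),np.array(q,float);d=(q-p)/np.linalg.norm(q-p);nn=np.array([-d[1],d[0]])
    t=np.linspace(0.08,.92,n);o=np.arange(-half,half+.01,.25)
    X=(p+(q-p)*t[:,None])[:,None,:]+nn*o[:,None]
    v=cv2.remap(gray.astype(np.float32),X[...,0].astype(np.float32),X[...,1].astype(np.float32),cv2.INTER_LINEAR)
    g=np.abs(np.diff(v,axis=1));g=np.where(g>.3*g.max(1,keepdims=True),g,0);oc=(o[1:]+o[:-1])/2;off=(g*oc).sum(1)/g.sum(1)
    P=p+(q-p)*t[:,None]+nn*off[:,None]
    l=cv2.fitLine(P.astype(np.float32),cv2.DIST_HUBER,0,.01,.01).ravel();c=l[2:];u=l[:2]
    return [c+u*((a-c)@u) for a in(p,q)]
E
python3 - <<'E'
from edge import *
t=cv2.cvtColor(cv2.imread("pics/top0.png"),cv2.COLOR_BGR2GRAY);s=cv2.cvtColor(cv2.imread("pics/side0.png"),cv2.COLOR_BGR2GRAY)
def show(nm,cam,g,p,q,z):
    a,b=[ray(cam,e,z) for e in edge(g,p,q)];d=b-a
    print(nm,cam,a[:2],b[:2],"mid",((a+b)/2)[:2],"ang deg %.2f len %.1f"%(np.degrees(np.arctan2(d[1],d[0])),np.linalg.norm(d)))
show("Lfront",'top',t,(136.5,242.3),(174.5,242.3),4)
show("Lright",'top',t,(174.3,243),(173.8,274),4)
show("Lleft",'top',t,(136.4,243),(136,274),4)
show("Lup back",'top',t,(131.5,280),(170,280),44)
show("Lup front",'top',t,(131.5,275.5),(170,275.5),44)
# side crop cs1: px=155+u/8-.5, 150+v/8-.5
c=lambda u,v:(155+u/8-.5,150+v/8-.5)
show("Lfront",'side',s,c(347,120),c(432,232),4)
show("Lright",'side',s,c(430,234),c(300,272),4)
show("Lleft",'side',s,c(345,118),c(190,155),4)
show("lip",'top',t,(330+122/5-.5,165+298/5-.5),(330+398/5-.5,165+247/5-.5),32)
k=lambda u,v:(250+u/5-.5,220+v/5-.5)
show("lip top",'side',s,k(270,200),k(500,385),32)
show("deck front",'top',t,(352.5,268.3),(424.5,255.5),18)
show("deck left",'top',t,(351,266),(339,196),18)
show("deck right",'top',t,(424.5,253),(411,180.5),18)
show("deck front",'side',s,(258.5,280),(319,336),18)
show("deck left",'side',s,(258.5,279.3),(320,243),18)
show("deck right",'side',s,(320,336),(390,283),18)
E
```

```text
Lfront top [552.97 515.41] [552.84 415.55] mid [552.91 465.48] ang deg -90.08 len 99.9
Lright top [549.46 415.03] [468.48 416.64] mid [508.97 415.84] ang deg 178.86 len 81.0
Lleft top [549.6  515.69] [468.66 516.98] mid [509.13 516.34] ang deg 179.09 len 81.0
Lup back top [456.29 514.31] [455.86 416.74] mid [456.07 465.53] ang deg -90.25 len 97.6
Lup front top [467.53 514.53] [468.37 416.93] mid [467.95 465.73] ang deg -89.50 len 97.6
Lfront side [552.45 518.84] [552.04 421.33] mid [552.24 470.08] ang deg -90.24 len 97.5
Lright side [549.45 417.53] [496.09 418.02] mid [522.77 417.78] ang deg 179.48 len 53.4
Lleft side [553.76 524.48] [487.49 523.87] mid [520.63 524.17] ang deg -179.47 len 66.3
lip top [595.65 -53.59] [ 621.3 -196.9] mid [ 608.48 -125.25] ang deg -79.85 len 145.6
lip top side [593.48 -57.44] [ 617.98 -196.38] mid [ 605.73 -126.91] ang deg -80.00 len 141.1
deck front top [483.94 -50.33] [ 518.3  -237.94] mid [ 501.12 -144.14] ang deg -79.62 len 190.7
deck left top [490.29 -50.85] [671.69 -15.29] mid [580.99 -33.07] ang deg 11.09 len 184.9
deck right top [ 522.72 -237.73] [ 712.22 -203.71] mid [ 617.47 -220.72] ang deg 10.18 len 192.5
deck front side [483.   -50.41] [ 516.68 -236.83] mid [ 499.84 -143.62] ang deg -79.76 len 189.4
deck left side [483.33 -48.98] [672.29 -14.83] mid [577.81 -31.9 ] ang deg 10.24 len 192.0
deck right side [ 518.09 -237.63] [ 731.4  -199.21] mid [ 624.75 -218.42] ang deg 10.21 len 216.7
```

>>> step_arm --steps '[{"wz": 9.4,"tz": 0.02,"jaw": 1},{"wz": 9.4,"tz": 0.02,"jaw": 1},{"wz": 9.4,"tz": 0.02,"jaw": 1},{"wz": 9.4,"tz": 0.02,"jaw": 1},{"wz": 9.4,"tz": 0.02,"jaw": 1},{"wz": 9.4,"tz": 0.02,"jaw": 1},{"wz": 9.4,"tz": 0.02,"jaw": 1},{"tx": 0.0205,"ty": -0.0404,"jaw": 1},{"tx": 0.0205,"ty": -0.0404,"jaw": 1},{"tx": 0.0205,"ty": -0.0404,"jaw": 1},{"tx": 0.0205,"ty": -0.0404,"jaw": 1},{"tx": 0.0205,"ty": -0.0404,"jaw": 1}]' --grip_force 60

```text
invalid input
```

>>> step_arm --steps '[{"jaw": 1},{"jaw": 1}]'

```text
invalid input
```

>>> step_arm --steps '[{"tx": 0,"ty": 0,"tz": 0.02,"wx": 0,"wy": 0,"wz": 9.4,"jaw": 1}]' --grip_force 60

```text
time: 0.22
ee_pos: [259.9, 568.7, 385.6]
tool_rot: [[0.827, -0.562, 0.001], [-0.562, -0.827, 0.003], [-0.001, -0.003, -1.0]]
wrist_force: [-0.3, 1.0, -1.0]
grip_width: 85.6
```

>>> step_arm --steps '[{"tx": 0,"ty": 0,"tz": 0.02,"wx": 0,"wy": 0,"wz": 9.4,"jaw": 1},{"tx": 0,"ty": 0,"tz": 0.02,"wx": 0,"wy": 0,"wz": 9.4,"jaw": 1},{"tx": 0,"ty": 0,"tz": 0.02,"wx": 0,"wy": 0,"wz": 9.4,"jaw": 1},{"tx": 0,"ty": 0,"tz": 0.02,"wx": 0,"wy": 0,"wz": 9.4,"jaw": 1},{"tx": 0,"ty": 0,"tz": 0.02,"wx": 0,"wy": 0,"wz": 9.4,"jaw": 1},{"tx": 0,"ty": 0,"tz": 0.02,"wx": 0,"wy": 0,"wz": 9.4,"jaw": 1},{"tx": 0.0205,"ty": -0.0404,"tz": 0,"wx": 0,"wy": 0,"wz": 0,"jaw": 1},{"tx": 0.0205,"ty": -0.0404,"tz": 0,"wx": 0,"wy": 0,"wz": 0,"jaw": 1},{"tx": 0.0205,"ty": -0.0404,"tz": 0,"wx": 0,"wy": 0,"wz": 0,"jaw": 1},{"tx": 0.0205,"ty": -0.0404,"tz": 0,"wx": 0,"wy": 0,"wz": 0,"jaw": 1},{"tx": 0.0205,"ty": -0.0404,"tz": 0,"wx": 0,"wy": 0,"wz": 0,"jaw": 1},{"tx": 0,"ty": 0,"tz": 0,"wx": 0,"wy": 0,"wz": 0,"jaw": 1}]'

```text
time: 1.72
ee_pos: [463.5, 462.7, 263.8]
tool_rot: [[-0.011, -1.0, -0.001], [-1.0, 0.011, -0.001], [0.001, 0.001, -1.0]]
wrist_force: [0.3, -0.5, 0.9]
grip_width: 85.3
```

>>> step_arm --steps '[{"tx": -0.003,"ty": 0.0015,"tz": 0.02,"wx": 0,"wy": 0,"wz": 0,"jaw": 1},{"tx": 0,"ty": 0,"tz": 0.02,"wx": 0,"wy": 0,"wz": 0,"jaw": 1},{"tx": 0,"ty": 0,"tz": 0.02,"wx": 0,"wy": 0,"wz": 0,"jaw": 1},{"tx": 0,"ty": 0,"tz": 0.015,"wx": 0,"wy": 0,"wz": 0,"jaw": 1},{"tx": 0,"ty": 0,"tz": 0.006,"wx": 0,"wy": 0,"wz": 0,"jaw": 1},{"tx": 0,"ty": 0,"tz": 0,"wx": 0,"wy": 0,"wz": 0,"jaw": 0.6},{"tx": 0,"ty": 0,"tz": 0,"wx": 0,"wy": 0,"wz": 0,"jaw": 0.4}]'

```text
time: 2.6
ee_pos: [459.8, 468.0, 184.5]
tool_rot: [[-0.006, -1.0, 0.001], [-1.0, 0.006, 0.001], [-0.001, -0.001, -1.0]]
wrist_force: [-0.1, 0.3, -0.2]
grip_width: 51.5
```

```bash
python3 - <<'E'
from h import *
t=grab("top","t1");s=grab("side","s1")
a=cv2.resize(t[215:315,95:235],None,fx=4,fy=4,interpolation=cv2.INTER_CUBIC);b=cv2.resize(s[110:225,120:250],None,fx=3,fy=3,interpolation=cv2.INTER_CUBIC)
o=np.zeros((max(a.shape[0],b.shape[0]),1,3),np.uint8)
cv2.imwrite("pics/a1.png",a);cv2.imwrite("pics/b1.png",cv2.resize(b,None,fx=1.5,fy=1.5));print(state()["ee_pos"],state()["grip_width"],state()["wrist_force"])
E
```

```text
[459.84 467.82 184.58] 36.3649024813293 [-0.11 -0.66 -0.96]
```

View pics/b1.png

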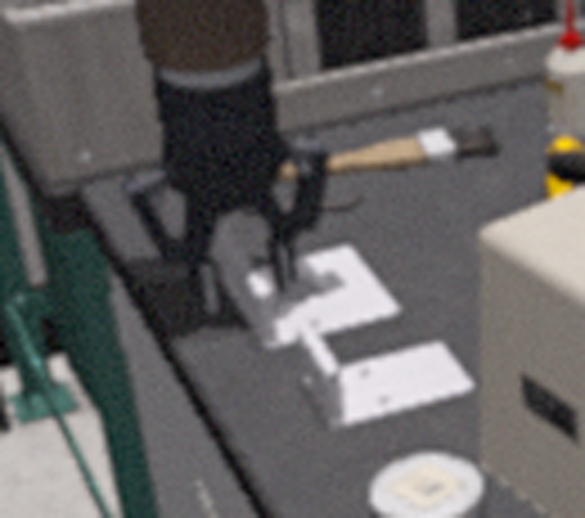

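View pics/a1.png

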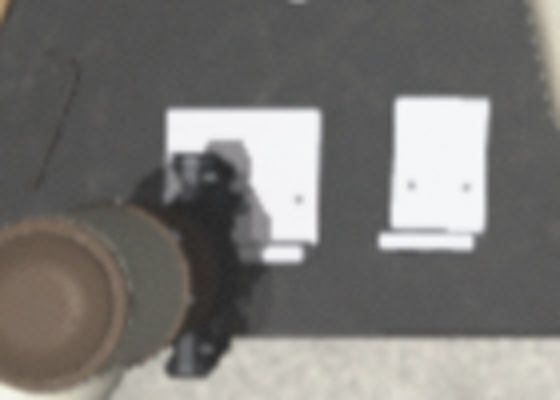

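The side view shows the fingers straddling the upstand (pads at about (207,285) and (283,270) in the crop). The short profile is clear, so I'm closing.

>>> step_arm --steps '[{"tx": 0.002,"ty": -0.002,"tz": 0.002,"wx": 0,"wy": 0,"wz": 0,"jaw": 0.3},{"tx": 0,"ty": 0,"tz": 0,"wx": 0,"wy": 0,"wz": 0,"jaw": 0.2},{"tx": 0,"ty": 0,"tz": 0,"wx": 0,"wy": 0,"wz": 0,"jaw": 0},{"tx": 0,"ty": 0,"tz": 0,"wx": 0,"wy": 0,"wz": 0,"jaw": 0},{"tx": 0,"ty": 0,"tz": 0,"wx": 0,"wy": 0,"wz": 0,"jaw": 0},{"tx": 0,"ty": 0,"tz": 0,"wx": 0,"wy": 0,"wz": 0,"jaw": 0}]' --grip_force 80

```text
time: 3.45
ee_pos: [461.7, 465.6, 181.9]
tool_rot: [[-0.006, -1.0, 0.0], [-1.0, 0.006, 0.0], [-0.0, -0.0, -1.0]]
wrist_force: [-0.4, 0.4, 1.0]
grip_width: 8.1
```

>>> step_arm --steps '[{"tx": 0,"ty": 0,"tz": -0.02,"wx": 0,"wy": 0,"wz": 0,"jaw": 0},{"tx": 0,"ty": 0,"tz": -0.04,"wx": 0,"wy": 0,"wz": 0,"jaw": 0},{"tx": 0,"ty": 0,"tz": -0.04,"wx": 0,"wy": 0,"wz": 0,"jaw": 0},{"tx": 0,"ty": 0.02,"tz": -0.03,"wx": 0,"wy": 0,"wz": 0,"jaw": 0},{"tx": 0,"ty": 0.03,"tz": 0,"wx": 0,"wy": 0,"wz": 0,"jaw": 0},{"tx": 0,"ty": 0.03,"tz": 0,"wx": 0,"wy": 0,"wz": 0,"jaw": 0},{"tx": 0,"ty": 0,"tz": 0,"wx": 0,"wy": 0,"wz": 0,"jaw": 0}]'

```text
time: 4.32
ee_pos: [379.9, 465.9, 311.3]
tool_rot: [[-0.004, -1.0, -0.001], [-1.0, 0.004, -0.001], [0.001, 0.001, -1.0]]
wrist_force: [-0.2, -0.1, -1.8]
grip_width: 7.7
```

```bash
python3 - <<'E'
from h import *
t=grab("top","t2");s=grab("side","s2")
print(state()["q"],state()["ee_pos"],state()["grip_width"],state()["wrist_force"])
E
```

```text
[ 1.15  0.43 -0.18 -0.   -0.97 -1.16] [381.54 466.22 311.41] 7.893508917063065 [ 0.65  1.16 -1.55]
```

View pics/s2.png

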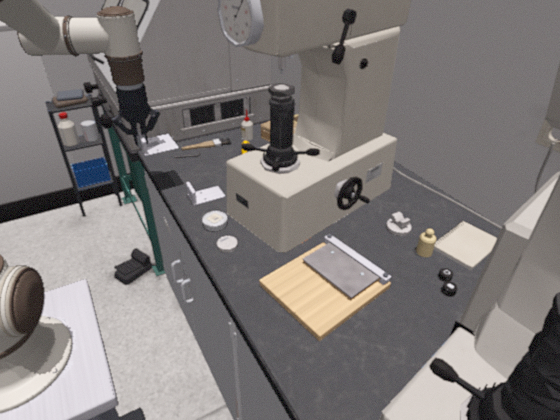

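View pics/t2.png

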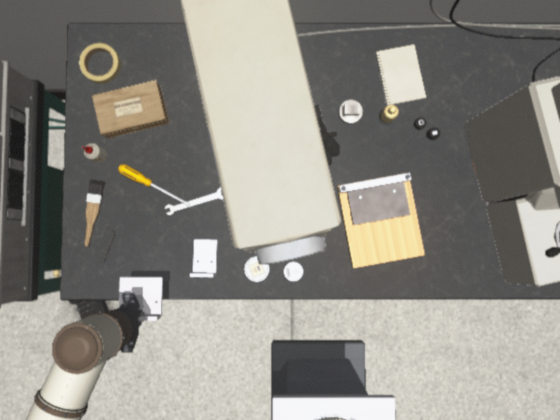

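Profile is held: 8 mm opening and about −1.6 N, which matches its weight. Both views show it clear of the short one. Carrying it past the tester's front now.

>>> step_arm --steps '[{"tx": 0.03,"ty": 0,"tz": 0,"wx": 0,"wy": 0,"wz": 0,"jaw": 0},{"tx": 0.045,"ty": 0,"tz": 0,"wx": 0,"wy": 0,"wz": 0,"jaw": 0},{"tx": 0.045,"ty": 0,"tz": 0,"wx": 0,"wy": 0,"wz": 0,"jaw": 0},{"tx": 0.045,"ty": 0,"tz": 0,"wx": 0,"wy": 0,"wz": 0,"jaw": 0},{"tx": 0.045,"ty": 0,"tz": 0,"wx": 0,"wy": 0,"wz": 0,"jaw": 0},{"tx": 0.045,"ty": 0,"tz": 0,"wx": 0,"wy": 0,"wz": 0,"jaw": 0},{"tx": 0.045,"ty": 0,"tz": 0,"wx": 0,"wy": 0,"wz": 0,"jaw": 0},{"tx": 0.045,"ty": 0,"tz": 0,"wx": 0,"wy": 0,"wz": 0,"jaw": 0},{"tx": 0.045,"ty": 0,"tz": 0,"wx": 0,"wy": 0,"wz": 0,"jaw": 0},{"tx": 0.045,"ty": 0,"tz": 0,"wx": 0,"wy": 0,"wz": 0,"jaw": 0}]'

```text
time: 5.68
ee_pos: [379.2, 29.5, 311.9]
tool_rot: [[-0.007, -1.0, 0.001], [-1.0, 0.007, 0.0], [-0.0, -0.001, -1.0]]
wrist_force: [0.0, -0.0, -2.2]
grip_width: 8.1
```

>>> step_arm --steps '[{"tx": 0.045,"ty": 0,"tz": 0,"wx": 0,"wy": 0,"wz": -2,"jaw": 0},{"tx": 0.045,"ty": 0,"tz": 0,"wx": 0,"wy": 0,"wz": -2,"jaw": 0},{"tx": 0.045,"ty": 0,"tz": 0,"wx": 0,"wy": 0,"wz": -2,"jaw": 0},{"tx": 0.03,"ty": 0,"tz": 0,"wx": 0,"wy": 0,"wz": -2,"jaw": 0},{"tx": 0.02,"ty": 0,"tz": 0,"wx": 0,"wy": 0,"wz": -2.4,"jaw": 0},{"tx": 0,"ty": 0,"tz": 0,"wx": 0,"wy": 0,"wz": 0,"jaw": 0}]'

```text
time: 6.42
ee_pos: [388.7, -154.9, 311.5]
tool_rot: [[0.17, -0.985, -0.0], [-0.985, -0.17, -0.0], [0.0, 0.0, -1.0]]
wrist_force: [-0.4, -0.4, -1.8]
grip_width: 8.2
```

>>> step_arm --steps '[{"tx": 0.0021,"ty": -0.029,"tz": 0,"wx": 0,"wy": 0,"wz": -0.4,"jaw": 0},{"tx": 0.0021,"ty": -0.029,"tz": 0,"wx": 0,"wy": 0,"wz": 0,"jaw": 0},{"tx": 0.0021,"ty": -0.029,"tz": 0,"wx": 0,"wy": 0,"wz": 0,"jaw": 0},{"tx": 0.0021,"ty": -0.025,"tz": 0,"wx": 0,"wy": 0,"wz": 0,"jaw": 0},{"tx": 0,"ty": 0,"tz": 0.03,"wx": 0,"wy": 0,"wz": 0,"jaw": 0},{"tx": 0,"ty": 0,"tz": 0.03,"wx": 0,"wy": 0,"wz": 0,"jaw": 0},{"tx": 0,"ty": 0,"tz": 0.03,"wx": 0,"wy": 0,"wz": 0,"jaw": 0},{"tx": 0,"ty": 0,"tz": 0,"wx": 0,"wy": 0,"wz": 0,"jaw": 0}]'

```text
time: 7.42
ee_pos: [499.3, -141.2, 219.6]
tool_rot: [[0.181, -0.984, -0.006], [-0.984, -0.181, 0.0], [-0.001, 0.006, -1.0]]
wrist_force: [-0.6, 0.9, -1.0]
grip_width: 8.1
```

```bash
python3 - <<'E'
from h import *
t=grab("top","t3");s=grab("side","s3")
crop(t,320,160,120,120,5,"t3c");crop(s,230,180,190,170,4,"s3c")
st=state();print(st["ee_pos"],st["tool_rot"],st["grip_width"],st["wrist_force"])
E
```

```text
[ 500.63 -141.37  222.32] [[ 0.18 -0.98  0.  ]
 [-0.98 -0.18 -0.  ]
 [ 0.   -0.   -1.  ]] 8.00786171612171 [ 0.34 -0.93 -1.27]
```

View pics/s3c.png

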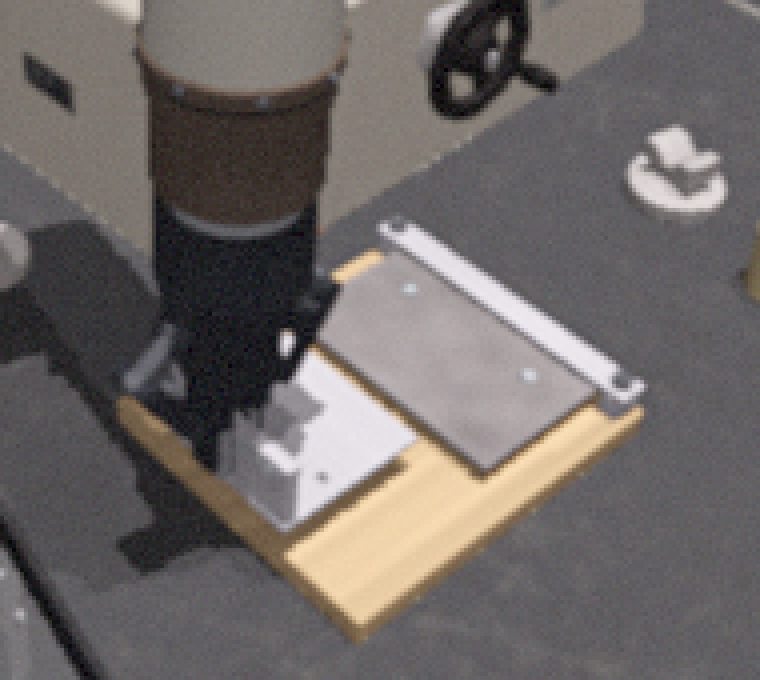

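View pics/t3c.png

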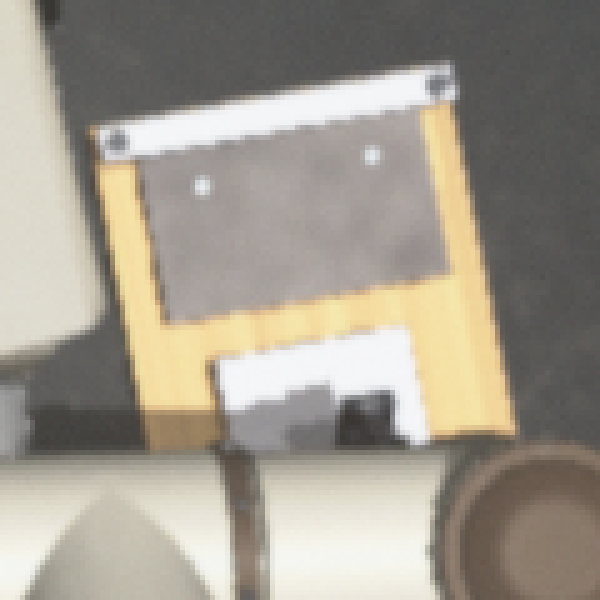

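The profile sits level and centred in front of the lip. Its front edge runs (215,360)–(411,326) in the 5× top crop, and the right front corner is near (422,440) in the 4× side crop. Measuring that edge now.

```bash
cat > meas.py <<'E'
from edge import *
C=np.array([608.5,-124.7]);a=np.radians(10.2);xd=np.array([np.cos(a),np.sin(a)]);yd=np.array([-xd[1],xd[0]])
def pan(p): d=np.array(p)[:2]-C; return np.array([d@xd,d@yd])
def isect(l1,l2):
    h=lambda p:np.array([p[0],p[1],1.]); x=np.cross(np.cross(h(l1[0]),h(l1[1])),np.cross(h(l2[0]),h(l2[1])));return x[:2]/x[2]
def tri(pt,ps):
    P=[M[n]["K"]@M[n]["world_to_cam"][:3] for n in("top","side")]
    X=cv2.triangulatePoints(P[0],P[1],np.array(pt,float).reshape(2,1),np.array(ps,float).reshape(2,1)).ravel();return X[:3]/X[3]
E
python3 - <<'E'
from meas import *
g=lambda f:cv2.cvtColor(cv2.imread(f"pics/{f}.png"),cv2.COLOR_BGR2GRAY)
t,s=g("t3"),g("s3")
T=lambda u,v:(320+u/5-.5,160+v/5-.5); S=lambda u,v:(230+u/4-.5,180+v/4-.5)
b=cv2.imread("pics/t3.png")[:,:,0];bs=cv2.imread("pics/s3.png")[:,:,0]  # blue separates white/wood
ft=edge(b,T(216,359),T(410,326));rt=edge(b,T(411,330),T(430,436),half=2)
lt=edge(b,T(216,361),T(222,425),half=2)
fs=edge(bs,S(330,355),S(421,437),half=2);rs=edge(bs,S(418,441),S(320,512),half=2)
ct=isect(ft,rt);cs=isect(fs,rs);X=tri(ct,cs);print("right front corner 3D",X,pan(X))
for z in(40,44):
  A,B=[ray("top",p,z) for p in(isect(ft,lt),ct)];print(z,"top L,R",A[:2],B[:2],"mid panel",pan((A+B)/2),"len",np.linalg.norm(A-B),"yaw",np.degrees(np.arctan2(*(A-B)[:2]*[-1,1])))
  A,B=[ray("side",p,z) for p in fs];print("side front pan",pan(A),pan(B),"corner",pan(ray("side",cs,z)))
E
```

```text
right front corner 3D [ 597.15 -172.56   44.38] [-19.64 -45.09]
40 top L,R [578.08 -73.48] [ 596.99 -173.4 ] mid panel [-20.41   4.95] len 101.68806121598267 yaw 10.721719822163495
side front pan [-11.09  31.35] [-15.88 -42.28] corner [-15.91 -42.84]
44 top L,R [578.   -72.85] [ 596.86 -172.45] mid panel [-20.37   5.75] len 101.36672993249024 yaw 10.721719822163546
side front pan [-14.1   28.56] [-18.86 -44.61] corner [-18.89 -45.16]
```

>>> step_arm --steps '[{"tx": 0.005,"ty": 0,"tz": 0.01,"wx": 0,"wy": 0,"wz": 0,"jaw": 0},{"tx": 0,"ty": 0,"tz": 0.008,"wx": 0,"wy": 0,"wz": 0,"jaw": 0},{"tx": 0,"ty": 0,"tz": 0,"wx": 0,"wy": 0,"wz": 0,"jaw": 0},{"tx": 0,"ty": 0,"tz": 0,"wx": 0,"wy": 0,"wz": 0,"jaw": 0}]'

```text
time: 8.02
ee_pos: [501.0, -146.6, 203.8]
tool_rot: [[0.181, -0.983, 0.0], [-0.983, -0.181, -0.0], [0.0, -0.0, -1.0]]
wrist_force: [-0.3, 0.4, -1.5]
grip_width: 8.2
```

>>> step_arm --steps '[{"tx": 0,"ty": 0,"tz": 0.001,"wx": 0,"wy": 0,"wz": 0,"jaw": 0},{"tx": 0,"ty": 0,"tz": 0,"wx": 0,"wy": 0,"wz": 0,"jaw": 0}]'

```text
time: 8.28
ee_pos: [500.9, -146.5, 202.8]
tool_rot: [[0.181, -0.983, 0.0], [-0.983, -0.181, -0.0], [0.0, -0.0, -1.0]]
wrist_force: [-1.3, 0.4, -2.2]
grip_width: 8.1
```

>>> step_arm --steps '[{"tx": 0,"ty": 0,"tz": 0.001,"wx": 0,"wy": 0,"wz": 0,"jaw": 0},{"tx": 0,"ty": 0,"tz": 0,"wx": 0,"wy": 0,"wz": 0,"jaw": 0}]'

```text
time: 8.52
ee_pos: [500.9, -146.5, 201.7]
tool_rot: [[0.181, -0.983, -0.0], [-0.983, -0.181, 0.0], [-0.0, 0.0, -1.0]]
wrist_force: [-0.7, -0.3, -2.2]
grip_width: 7.6
```

>>> step_arm --steps '[{"tx": 0,"ty": 0,"tz": 0.001,"wx": 0,"wy": 0,"wz": 0,"jaw": 0},{"tx": 0,"ty": 0,"tz": 0,"wx": 0,"wy": 0,"wz": 0,"jaw": 0}]'

```text
time: 8.78
ee_pos: [500.9, -146.5, 200.6]
tool_rot: [[0.181, -0.983, -0.0], [-0.983, -0.181, 0.0], [-0.0, 0.0, -1.0]]
wrist_force: [-0.4, 0.5, -1.3]
grip_width: 8.1
```

>>> step_arm --steps '[{"tx": 0,"ty": 0,"tz": 0.0007,"wx": 0,"wy": 0,"wz": 0,"jaw": 0},{"tx": 0,"ty": 0,"tz": 0,"wx": 0,"wy": 0,"wz": 0.2,"jaw": 0}]'

```text
time: 9.02
ee_pos: [500.9, -146.6, 199.9]
tool_rot: [[0.177, -0.984, -0.0], [-0.984, -0.177, 0.0], [-0.0, 0.0, -1.0]]
wrist_force: [0.4, -0.1, -2.1]
grip_width: 8.4
```

>>> step_arm --steps '[{"tx": 0,"ty": 0,"tz": 0.0005,"wx": 0,"wy": 0,"wz": 0,"jaw": 0},{"tx": 0,"ty": 0,"tz": 0,"wx": 0,"wy": 0,"wz": 0,"jaw": 0}]'

```text
time: 9.28
ee_pos: [500.9, -146.5, 199.8]
tool_rot: [[0.178, -0.984, 0.0], [-0.984, -0.178, -0.0], [0.0, -0.0, -1.0]]
wrist_force: [-1.9, -0.1, 1.4]
grip_width: 8.0
```

Touchdown at TCP z ≈ 199.8, as expected. I'll lift slightly, move in front of the lip, and check.

>>> step_arm --steps '[{"tx": 0,"ty": 0,"tz": -0.0012,"wx": 0,"wy": 0,"wz": 0,"jaw": 0},{"tx": 0,"ty": -0.006,"tz": 0,"wx": 0,"wy": 0,"wz": 0,"jaw": 0},{"tx": 0,"ty": -0.006,"tz": 0,"wx": 0,"wy": 0,"wz": 0,"jaw": 0},{"tx": 0,"ty": 0,"tz": 0,"wx": 0,"wy": 0,"wz": 0,"jaw": 0}]'

```text
time: 9.78
ee_pos: [513.4, -144.3, 200.6]
tool_rot: [[0.178, -0.984, 0.001], [-0.984, -0.178, -0.0], [0.0, -0.001, -1.0]]
wrist_force: [-0.7, -0.7, -1.8]
grip_width: 8.2
```

```bash
python3 - <<'E'
from h import *
t=grab("top","t4");s=grab("side","s4")
crop(t,340,200,90,75,7,"t4c");crop(s,270,230,120,95,6,"s4c")
st=state();print(st["ee_pos"],st["tool_rot"],st["wrist_force"])
E
```

```text
[ 512.74 -144.35  200.49] [[ 0.18 -0.98 -0.  ]
 [-0.98 -0.18  0.  ]
 [-0.    0.   -1.  ]] [ 1.21  0.14 -1.57]
```

View pics/s4c.png

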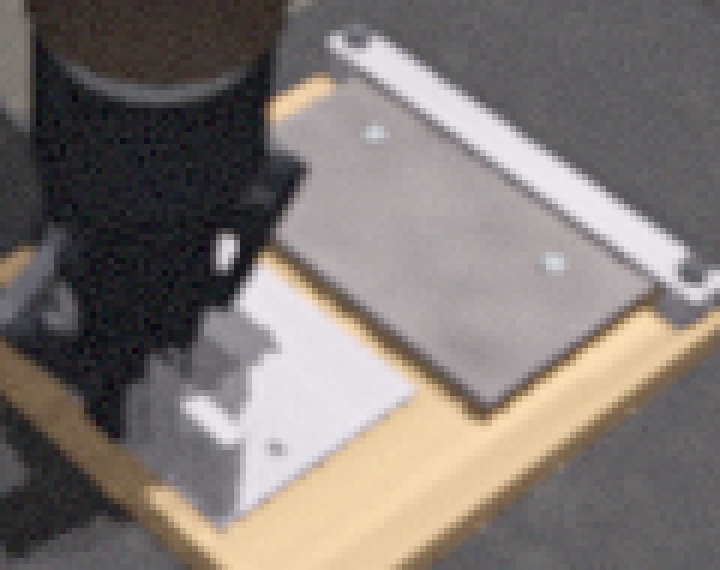

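View pics/t4c.png

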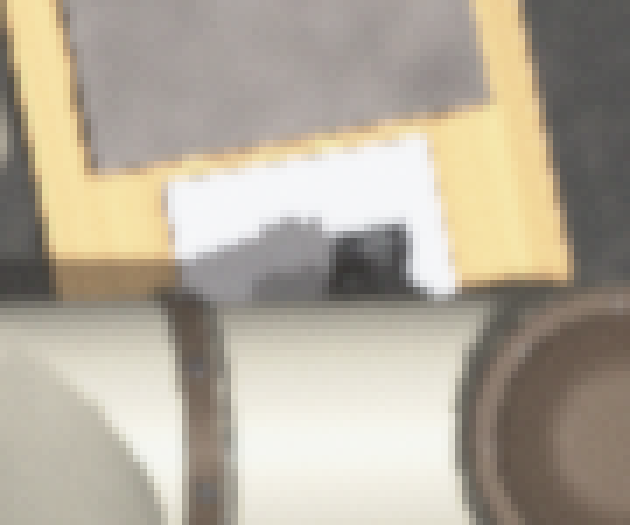

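Both views show the flange flat just short of the lip: front edge (168,184)–(430,135), lip (95,172)–(490,102) in the 7× top crop. I'll put numbers on it.

```bash
python3 - <<'E'
from meas import *
b=cv2.imread("pics/t4.png")[:,:,0];bs=cv2.imread("pics/s4.png")[:,:,0];gr=cv2.imread("pics/s4.png")[:,:,2]
T=lambda u,v:(340+u/7-.5,200+v/7-.5); S=lambda u,v:(270+u/6-.5,230+v/6-.5)
ft=edge(b,T(170,184),T(428,136),half=1.5);rt=edge(b,T(431,140),T(450,270),half=2);lt=edge(b,T(168,188),T(177,250),half=2)
fs=edge(bs,S(270,265),S(412,386),half=1.5);rs=edge(bs,S(408,397),S(250,500),half=2)
ct,cs=isect(ft,rt),isect(fs,rs);X=tri(ct,cs);print("corner",X,pan(X))
A,B=[ray("top",p,23) for p in(isect(ft,lt),ct)];print("mid panel",pan((A+B)/2),np.linalg.norm(A-B),"yaw",np.degrees(np.arctan2(*(A-B)[:2]*[-1,1])))
print("side",[pan(ray("side",p,23)) for p in fs],pan(ray("side",cs,23)))
sl=cv2.imread("pics/t4.png")[:,:,2]
L=edge(sl,T(97,171),T(488,103),half=2);A,B=[ray("top",p,32) for p in L];print("lip",pan((A+B)/2),"yaw",np.degrees(np.arctan2(*(A-B)[:2]*[-1,1])))
E
```

```text
corner [ 611.69 -175.26   23.82] [ -5.81 -50.33]
mid panel [-5.62 -1.21] 99.34286068392025 yaw 10.419921102420577
side [array([-4.52, 27.68]), array([ -5.81, -46.41])] [ -5.87 -49.46]
lip [0.9  0.03] yaw 10.21970300073684
```

>>> step_arm --steps '[{"tx": 0,"ty": -0.004,"tz": 0,"wx": 0,"wy": 0,"wz": 0,"jaw": 0},{"tx": 0,"ty": -0.004,"tz": 0,"wx": 0,"wy": 0,"wz": 0,"jaw": 0},{"tx": 0,"ty": -0.004,"tz": 0,"wx": 0,"wy": 0,"wz": 0,"jaw": 0},{"tx": 0,"ty": -0.003,"tz": 0,"wx": 0,"wy": 0,"wz": 0,"jaw": 0},{"tx": 0,"ty": 0,"tz": 0,"wx": 0,"wy": 0,"wz": 0,"jaw": 0}]'

```text
time: 10.5
ee_pos: [527.7, -141.7, 200.7]
tool_rot: [[0.178, -0.984, 0.0], [-0.984, -0.178, -0.0], [0.0, -0.0, -1.0]]
wrist_force: [0.1, -0.5, -1.7]
grip_width: 7.5
```

```bash
python3 - <<'E'
from h import *
t=grab("top","t5");s=grab("side","s5")
crop(s,270,230,120,95,6,"s5c")
st=state();print(st["ee_pos"],st["wrist_force"])
E
```

```text
[ 527.4  -141.73  200.63] [ 0.43 -0.84 -1.62]
```

View pics/s5c.png

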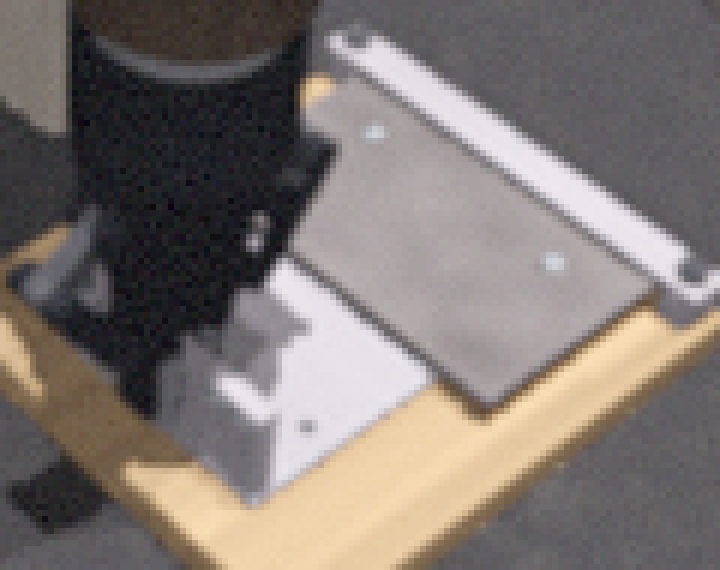

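The flange is under the lip. The shingle hasn't moved: its rivets are still at (375,132) and (554,262), as before. Continuing.

>>> step_arm --steps '[{"tx": 0,"ty": -0.003,"tz": 0,"wx": 0,"wy": 0,"wz": 0,"jaw": 0},{"tx": 0,"ty": -0.003,"tz": 0,"wx": 0,"wy": 0,"wz": 0,"jaw": 0},{"tx": 0,"ty": -0.003,"tz": 0,"wx": 0,"wy": 0,"wz": 0,"jaw": 0},{"tx": 0,"ty": -0.003,"tz": 0,"wx": 0,"wy": 0,"wz": 0,"jaw": 0},{"tx": 0,"ty": -0.003,"tz": 0,"wx": 0,"wy": 0,"wz": 0,"jaw": 0},{"tx": 0,"ty": 0,"tz": 0,"wx": 0,"wy": 0,"wz": 0,"jaw": 0},{"tx": 0,"ty": 0,"tz": 0,"wx": 0,"wy": 0,"wz": 0,"jaw": 0}]'

```text
time: 11.48
ee_pos: [542.2, -139.1, 200.6]
tool_rot: [[0.178, -0.984, -0.0], [-0.984, -0.178, 0.0], [-0.0, 0.0, -1.0]]
wrist_force: [0.1, -1.4, -2.2]
grip_width: 8.2
```

>>> step_arm --steps '[{"tx": 0,"ty": -0.001,"tz": 0,"wx": 0,"wy": 0,"wz": 0,"jaw": 0},{"tx": 0,"ty": -0.001,"tz": 0,"wx": 0,"wy": 0,"wz": 0,"jaw": 0},{"tx": 0,"ty": -0.001,"tz": 0,"wx": 0,"wy": 0,"wz": 0,"jaw": 0},{"tx": 0,"ty": 0,"tz": 0,"wx": 0,"wy": 0,"wz": 0,"jaw": 0}]'

```text
time: 11.98
ee_pos: [545.3, -138.5, 200.7]
tool_rot: [[0.178, -0.984, 0.0], [-0.984, -0.178, 0.0], [0.0, -0.0, -1.0]]
wrist_force: [1.0, 0.6, -1.6]
grip_width: 7.9
```

>>> step_arm --steps '[{"tx": 0,"ty": -0.001,"tz": 0,"wx": 0,"wy": 0,"wz": 0,"jaw": 0},{"tx": 0,"ty": -0.0005,"tz": 0,"wx": 0,"wy": 0,"wz": 0,"jaw": 0},{"tx": 0,"ty": 0,"tz": 0,"wx": 0,"wy": 0,"wz": 0,"jaw": 0}]'

```text
time: 12.35
ee_pos: [546.7, -138.3, 200.7]
tool_rot: [[0.178, -0.984, -0.0], [-0.984, -0.178, -0.0], [0.0, 0.0, -1.0]]
wrist_force: [0.5, -0.0, -0.8]
grip_width: 8.1
```

>>> step_arm --steps '[{"tx": 0,"ty": -0.0005,"tz": 0,"wx": 0,"wy": 0,"wz": 0,"jaw": 0},{"tx": 0,"ty": -0.0005,"tz": 0,"wx": 0,"wy": 0,"wz": 0,"jaw": 0},{"tx": 0,"ty": 0,"tz": 0,"wx": 0,"wy": 0,"wz": 0,"jaw": 0}]'

```text
time: 12.72
ee_pos: [547.7, -138.1, 200.7]
tool_rot: [[0.178, -0.984, 0.0], [-0.984, -0.178, -0.0], [0.0, -0.0, -1.0]]
wrist_force: [0.7, -0.2, -1.7]
grip_width: 8.0
```

>>> step_arm --steps '[{"tx": 0,"ty": -0.0005,"tz": 0,"wx": 0,"wy": 0,"wz": 0,"jaw": 0},{"tx": 0,"ty": -0.0005,"tz": 0,"wx": 0,"wy": 0,"wz": 0,"jaw": 0},{"tx": 0,"ty": 0,"tz": 0,"wx": 0,"wy": 0,"wz": 0,"jaw": 0}]'

```text
time: 13.1
ee_pos: [548.7, -137.9, 200.7]
tool_rot: [[0.178, -0.984, 0.0], [-0.984, -0.178, 0.0], [-0.0, -0.0, -1.0]]
wrist_force: [-0.6, -0.5, -1.3]
grip_width: 8.0
```

>>> step_arm --steps '[{"tx": 0,"ty": -0.0005,"tz": 0,"wx": 0,"wy": 0,"wz": 0,"jaw": 0},{"tx": 0,"ty": -0.0005,"tz": 0,"wx": 0,"wy": 0,"wz": 0,"jaw": 0},{"tx": 0,"ty": 0,"tz": 0,"wx": 0,"wy": 0,"wz": 0,"jaw": 0}]'

```text
time: 13.48
ee_pos: [549.7, -137.7, 200.7]
tool_rot: [[0.178, -0.984, 0.0], [-0.984, -0.178, 0.0], [0.0, -0.0, -1.0]]
wrist_force: [0.3, 0.4, -2.0]
grip_width: 8.0
```

>>> step_arm --steps '[{"tx": 0,"ty": -0.0005,"tz": 0,"wx": 0,"wy": 0,"wz": 0,"jaw": 0},{"tx": 0,"ty": 0,"tz": 0,"wx": 0,"wy": 0,"wz": 0,"jaw": 0}]'

```text
time: 13.72
ee_pos: [550.0, -137.7, 200.7]
tool_rot: [[0.178, -0.984, -0.001], [-0.984, -0.178, 0.0], [-0.0, 0.001, -1.0]]
wrist_force: [-0.9, -0.3, -1.3]
grip_width: 7.7
```

>>> step_arm --steps '[{"tx": 0,"ty": -0.0005,"tz": 0,"wx": 0,"wy": 0,"wz": 0,"jaw": 0},{"tx": 0,"ty": 0,"tz": 0,"wx": 0,"wy": 0,"wz": 0,"jaw": 0}]'

```text
time: 13.98
ee_pos: [550.2, -137.7, 200.6]
tool_rot: [[0.177, -0.984, -0.002], [-0.984, -0.177, 0.0], [-0.0, 0.002, -1.0]]
wrist_force: [-2.6, -0.7, -0.9]
grip_width: 8.0
```

>>> step_arm --steps '[{"tx": 0,"ty": -0.0005,"tz": 0,"wx": 0,"wy": 0,"wz": 0,"jaw": 0},{"tx": 0,"ty": 0,"tz": 0,"wx": 0,"wy": 0,"wz": 0,"jaw": 0}]'

```text
time: 14.22
ee_pos: [550.4, -137.6, 200.5]
tool_rot: [[0.177, -0.984, -0.003], [-0.984, -0.177, 0.0], [-0.0, 0.002, -1.0]]
wrist_force: [-3.8, -0.4, 0.5]
grip_width: 8.0
```

Batten contact: about 4 N of resistance and the TCP has stalled. Pressing down now.

>>> step_arm --steps '[{"tx": 0,"ty": 0,"tz": 0.0005,"wx": 0,"wy": 0,"wz": 0,"jaw": 0},{"tx": 0,"ty": 0,"tz": 0.0005,"wx": 0,"wy": 0,"wz": 0,"jaw": 0},{"tx": 0,"ty": 0,"tz": 0.0005,"wx": 0,"wy": 0,"wz": 0,"jaw": 0},{"tx": 0,"ty": 0,"tz": 0,"wx": 0,"wy": 0,"wz": 0,"jaw": 0}]'

```text
time: 14.72
ee_pos: [550.3, -137.6, 199.8]
tool_rot: [[0.177, -0.984, -0.002], [-0.984, -0.177, -0.0], [-0.0, 0.002, -1.0]]
wrist_force: [-6.5, 0.4, 5.7]
grip_width: 7.8
```

>>> step_arm --steps '[{"tx": 0,"ty": 0,"tz": 0.0005,"wx": 0,"wy": 0,"wz": 0,"jaw": 0},{"tx": 0,"ty": 0,"tz": 0,"wx": 0,"wy": 0,"wz": 0,"jaw": 0}]'

```text
time: 14.98
ee_pos: [550.2, -137.6, 199.8]
tool_rot: [[0.178, -0.984, -0.002], [-0.984, -0.178, -0.0], [-0.0, 0.002, -1.0]]
wrist_force: [-8.1, 0.9, 9.0]
grip_width: 8.2
```

>>> step_arm --steps '[{"tx": 0,"ty": 0,"tz": 0.0005,"wx": 0,"wy": 0,"wz": 0,"jaw": 0},{"tx": 0,"ty": 0,"tz": 0,"wx": 0,"wy": 0,"wz": 0,"jaw": 0},{"tx": 0,"ty": 0,"tz": 0,"wx": 0,"wy": 0,"wz": 0,"jaw": 0}]'

```text
time: 15.35
ee_pos: [550.2, -137.6, 199.8]
tool_rot: [[0.178, -0.984, -0.002], [-0.984, -0.178, -0.0], [-0.0, 0.002, -1.0]]
wrist_force: [-8.8, 0.6, 11.6]
grip_width: 8.0
```

```bash
python3 - <<'E'
from h import *
t=grab("top","t6");s=grab("side","s6")
crop(t,340,160,90,110,5,"t6c");crop(s,270,230,120,95,6,"s6c")
st=state();print(st["time"],st["ee_pos"],st["tool_rot"],st["wrist_force"],st["moment"],st["grip_width"])
E
```

```text
15.45 [ 550.23 -137.58  199.79] [[ 0.18 -0.98 -0.  ]
 [-0.98 -0.18 -0.  ]
 [-0.    0.   -1.  ]] [-8.25  1.52 11.08] [ 0.18  2.37 -0.01] 7.837970846549634
```

View pics/s6c.png

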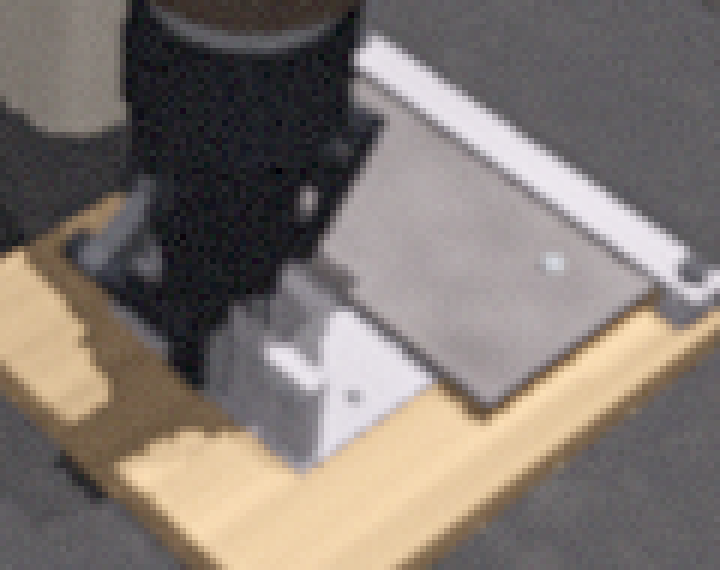

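View pics/t6c.png

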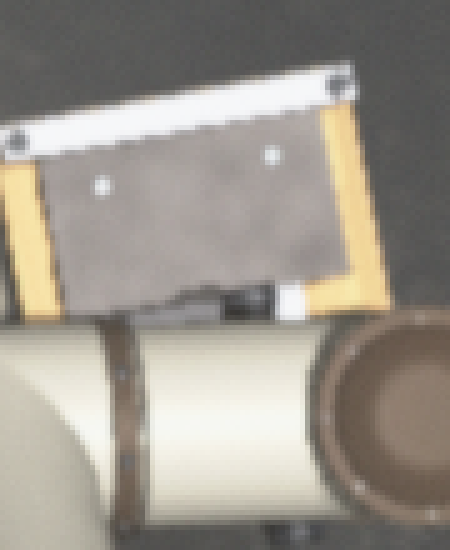

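```bash
python3 - <<'E'
from meas import *
S=lambda u,v:(270+u/6-.5,230+v/6-.5)
for f,p,q in(("s4",(408,397),(235,512)),("s6",(435,387),(318,464))):
    b=cv2.imread(f"pics/{f}.png")[:,:,0]
    L=[pan(ray("side",e,19)) for e in edge(b,S(*p),S(*q),half=2)];d=L[0]-L[1]
    print(f,"right flange side: y",L[0][1],L[1][1],"angle to panel deg",np.degrees(np.arctan2(d[1],d[0])))
# rear foot corner of the upstand's end
for f,c in(("s4",(220,528)),("s6",(302,472))):
    print(f,"rear corner",pan(ray("side",S(*c),18)),"-> front edge x",pan(ray("side",S(*c),18))[0]+95)
a=cv2.imread("pics/s0.png") if False else cv2.imread("pics/side0.png");b=cv2.imread("pics/s6.png")
print("shingle diff",cv2.absdiff(a,b)[265:300,345:385].mean())
E
```

```text
s4 right flange side: y -47.21687203800335 -47.30222129371375 angle to panel deg 0.059033875721670806
s6 right flange side: y -47.613129090499335 -47.65740729615182 angle to panel deg 0.04408541877475131
s4 rear corner [-99.52 -46.48] -> front edge x -4.518841375917418
s6 rear corner [-61.43 -46.89] -> front edge x 33.57345188144211
shingle diff 2.586190476190476
```

```bash
python3 - <<'E'
from workcell import state,r
print(state()["wrist_force"]); print(r.sign_off()); s=state();print(s["time"],s["ee_pos"],s["wrist_force"],s["grip_width"])
E
```

```text
[-8.24737525  1.52004199 11.07917211]
the job is handed in; nothing more can be done
None
the job is handed in; nothing more can be done
```

I handed the job in at about 15.5 s. The longer flashing is tucked under the shingle lip and home against the batten, still gripped and pressed on the deck. Sign-off gives no verdict, so these are my own last checks:

- **Home against the batten:** the arm stopped against the batten, with about 8 N of resistance once pressed down. My camera estimates put the front edge 31–33.6 mm past the lip, against the batten's 30 mm. The extra 1–3 mm is within what I would expect from calibration and from my panel centre. The front edge and the batten are hidden under the shingle, so I relied on the contact force.
- **Square and centred:** the flashing's side edge lies within about 0.1° of the panel axis. It was 1–3 mm off the middle, and the top and side cameras differ by about 1.5 mm on this.
- **Flat and pressed:** the downward push is about 11 N at the wrist, plus the flashing's own weight, and the tool is tilted 0.002 rad. The arm went down to the same height at which it first touched the deck.
- **Shingle:** it looks unmoved in the side view. The visible rivet and lip corner are at the same pixels as before.
- **Grip:** the jaws read about 8 mm on the 9 mm upstand, with 80 N set.
- **Shorter profile:** I never touched it, and it was in place in the picture taken after lifting the longer one.

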